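# Hang the dip basket that fits the next lens

### The job

Get the dip stand ready for the next lens, the one lying in the square ivory dish: first take the finished basket off the hook and stand it upright on the middle of the round cork coaster, then choose the basket that this lens just fits into (about 2 mm of room all round) and hang it by its wire bail in the dip of the hook. Leave the other baskets, the lenses, the pot, the reading frame, the lens gauge and the tweezer holder where they are.

Things in the scene. Friction and masses are not known exactly. Their poses are not given: they have to be found in the camera images.
- stand: Fixed steel stand. Base 120 x 120 x 10 mm. Origin: foot of the post (12 mm thick, 157 high), base centre 10 mm to +x of it. From the post top a hook rod 8 mm thick runs along the stand's -x: sinks 20 mm over 70 mm, level for 20 mm (the dip, rod axis 135 mm above the bench), then turns up to its tip 115 mm from the post axis, 157 mm above the bench.
- hook_seat (a point): Middle of the hook's level dip, on the rod axis, 80 mm from the post axis along the stand's -x, 135 mm above the bench; axes as the stand's.
- basket_old: The finished basket that hangs on the hook at the start: steel dip basket, outer diameter 64 mm, inner 58 mm. Shape and heights as the other baskets. Origin: centre of its underside; z up; the bail lies in its y-z plane.
- basket_a: Steel dip basket, outer diameter 56 mm, inner 50 mm: open round cup 40 mm high; 6 mm wire bail in its y-z plane: legs rise at the +y and -y walls to 70 mm, then slope to an apex at 100 mm, framing a window above the rim. On the apex a black square grip 18 x 18 mm, 100 to 145 mm high, sides along x and y. Origin: centre of underside, z up. 90 to 180 g. Starts on the bench.
- basket_b: Steel dip basket, outer diameter 72 mm, inner 66 mm: open round cup 40 mm high; 6 mm wire bail in its y-z plane: legs rise at the +y and -y walls to 70 mm, then slope to an apex at 100 mm, framing a window above the rim. On the apex a black square grip 18 x 18 mm, 100 to 145 mm high, sides along x and y. Origin: centre of underside, z up. 90 to 180 g. Starts on the bench.
- basket_c: Steel dip basket, outer diameter 88 mm, inner 82 mm: open round cup 40 mm high; 6 mm wire bail in its y-z plane: legs rise at the +y and -y walls to 70 mm, then slope to an apex at 100 mm, framing a window above the rim. On the apex a black square grip 18 x 18 mm, 100 to 145 mm high, sides along x and y. Origin: centre of underside, z up. 90 to 180 g. Starts on the bench.
- basket_a_apex (a point): Apex of the bail of basket_a (wire centreline), 100 mm above its underside. When hung, it lies 9 to 11 mm above the hook's rod axis.
- basket_b_apex (a point): Apex of the bail of basket_b (wire centreline), 100 mm above its underside. When hung, it lies 9 to 11 mm above the hook's rod axis.
- basket_c_apex (a point): Apex of the bail of basket_c (wire centreline), 100 mm above its underside. When hung, it lies 9 to 11 mm above the hook's rod axis.
- basket_old_apex (a point): Apex of the bail of basket_old (wire centreline), 100 mm above its underside. When hung, it lies 9 to 11 mm above the hook's rod axis.
- coaster: Fixed round cork coaster, diameter 110 mm, 3 mm thick; origin: centre of its underside, on the bench.
- job_dish: Fixed square ivory ceramic dish 100 x 100 x 18 mm high, floor 5 mm: holds the next lens. Origin: centre of its underside.
- stock_tray: Fixed dark wooden tray 100 x 200 x 18 mm with two compartments side by side: holds the two lenses that are not wanted now. Origin: centre of its underside.
- lens_a: Round dark sun-lens blank, diameter 46 mm, 9.5 mm thick in the middle, lying flat in the dish or the tray. Origin: centre of its underside.
- lens_b: Round dark sun-lens blank, diameter 62 mm, 9.5 mm thick in the middle, lying flat in the dish or the tray. Origin: centre of its underside.
- lens_c: Round dark sun-lens blank, diameter 78 mm, 9.5 mm thick in the middle, lying flat in the dish or the tray. Origin: centre of its underside.
- pot: Bystander: small ivory ceramic pot, 60 mm wide, 55 mm high. Origin: centre of its underside.
- reading_frame: Bystander: folded tortoise reading frame lying flat, 48 (x) x 130 (y) x 16 mm. Origin: centre of its underside.
- lens_gauge: Bystander: chrome lens gauge lying flat, dial 60 mm wide, 20 mm high, prongs reaching 62 mm along its x. Origin: under the dial's centre.
- tweezer_holder: Bystander: round rubber tweezer holder 44 mm wide with rubber-tipped tweezers, 95 mm high in all. Origin: centre of its underside.
Not all that is in view belongs to the job. Leave any green look-alike of the lens_c alone.

How it is judged:
By the outcome, as a careful person would: the job done as asked, in the order asked, and still so for the second after the job is handed in, with the robot touching nothing.
It also fails if it takes over 66 s, if anything falls off the work surface, if the arm or the gripper's body presses on something with over 40 N, if the wrist force passes 120 N, or if a joint passes its speed limit or range.

### The arm

A 6-joint arm with a two-finger parallel gripper is mounted at the origin on the work surface. World frame = base frame: x ahead of the robot, y to its left, z up, the work surface at z = 0. Lengths are in m, angles in rad, forces in N, time in s.
With the tool pointing down it reaches from about 0.3 to 0.775 m from the base axis. Payload 14.6 kg.
Tool frame: the origin (TCP) lies on the mounting face of the last link; the fingertips stand 199 mm ahead of it and the grasp point (between the pads) lies 180 mm ahead of it; z points along the fingers, y is the direction in which the jaws open and shut (so a half turn about z gives the same grasp; the last joint's range is limited). The gripper opens to 94 mm and grips with 3 to 60 N. Pads are 16 mm wide; open, the fingers measure 119 mm over their backs; the gripper's body (75 mm by 177 mm) begins 78 mm behind the grasp point.
Start: joints at [1.181, 0.3, 1.521, -0, 1.321, -0.067], TCP at [0.174, 0.522, 0.405] pointing down, gripper open.
Joint ranges: [-3.03, 3.03], [-0.79, 2.21], [0.23, 2.52], [-1.04, 4.18], [0, 3.07], [-2.55, 2.55]. Speed limits (rad/s): [2.22, 2.22, 2.57, 3.14, 3.14, 3.14].

### API

Orientations are given as [roll, pitch, yaw] about the fixed x, y, z axes, in that order (R = Rz(yaw) Ry(pitch) Rx(roll)).
In Python, from station import sensors, vision, job gives the robot as it stands. The module is installed in compiled form; this text tells all that it offers.
- The arm moves only by the tool arm_command, never from a script. Its argument "plan" is one flat list of numbers, 5 for each row, row after row: the closure, from -1 (fully open) to 1 (shut), so that 0 is half open, then the shift along the world's x, y, z scaled (see below), then the turn about the world's z scaled (see below). A call has 1 to 20 rows; each row is the pose to reach, as a shift and turn from the pose commanded when the call began; what a row does not reach only later rows make up. The controller multiplies each number of a shift by 400 mm and each number of a turn by 120 degrees. A row lasts 1/10 s, in which the tool goes at most 50 mm and 8.59 degrees, less where a joint would pass 70% of its speed; a pose out of reach is approached as far as the arm can. A call with a number of a shift or a turn outside -1 to 1 is refused whole. A call with a gripper value outside its range is refused whole. The fingers move at their own pace and stop on an object; "newtons" is the grip in N (left out, the last holds). Time passes only in rows, so rows that repeat a pose let the fingers close. It gives the time, the measured TCP pose, the force and the opening at its end, in the units of the state.
- sensors.get_obs(): the state, without advancing time (a new reading comes with each control period).
- vision.camera(name): name is "side" or "top" or "wrist"; returns the picture (420x560x3 uint8, blue, green, red); there is no depth.
- vision.camera_params(name): a dict with "intrinsics" (3x3 intrinsics, pixels), "rvec" (rotation vector, rad) and "tvec" (3), from world to camera coordinates, as OpenCV has them. Camera axes: x right, y down, z forward; pixel columns grow to the right and rows downward; lengths in m; the calibration is good to about 2 mm. A picture is of the moment at which its call begins: read the wrist's pose just before it. camera_params takes no time and is no camera call; for the wrist camera it gives the pose at the moment of the call.
- job.hand_in(): hands the job in, once; it reports no verdict.
Trained networks look in the newest picture that a camera, given by its name, has taken for a name from the list of things; names that differ only in an ending like _2 or _b are one class to them, and where a whole thing is asked for, a point or a joint stands for the part that bears it (a point fixed in the world has none). Each returns a list of dicts, best first, with "confidence" (0 to 1); they miss things now and then, are a little off and sometimes report something else, mostly with a low value. They report only what shows in the picture. A call takes as long as a camera call. They do not tell look-alikes from the thing itself.
- vision.search_frame(name, camera): "at" ([row, column] in pixels, amid what is visible of it).
- vision.silhouettes(name, camera): "mask" (420x560 bool, what is visible of it) and "at" ([row, column] in pixels, amid what is visible of it).
- vision.pinpoint(name, camera): "at" ([row, column] in pixels: a listed point, or the origin of a listed thing).
The state is a dict: "time_s": time; "qpos": joint angles; "joint_vel": joint speeds; "tau": joint torques, N m; "ee_pos": TCP position; "eef_rot": TCP orientation; "force": force on the tool from outside, world axes, zero at the start; "moment": the same for the moment, N m; "grip_width": finger opening in m.
Only numpy, scipy, OpenCV 4.12 (cv2) and the standard library are available. Lean on these libraries where they do the work, as an engineer would, in place of code of your own. Each camera call takes 0.05 s, during which the arm holds its last target.

## Working session

There is one attempt and no reset: what is moved stays moved. The work goes in short steps, Python scripts to look and compute and a tool call to move; the robot and the scene stay as the last step left them, time stands still between calls to the robot, and variables do not carry over. Pictures are saved under pics/ and viewed, and the job is handed in when it is done.

Besides the shell and the picture viewer there is one more tool, called as name(argument=value, ...) on one line, values as JSON. arm_command: Moves the arm, as the interface text tells. Its arguments: {"type":"object","properties":{"plan":{"type":"array"},"newtons":{"type":"number"}},"required":["plan"]}

```bash
mkdir -p pics; ls
python3 - <<'E'
from station import sensors, vision, job
import cv2, numpy as np
o=sensors.get_obs()
for k,v in o.items(): print(k,np.round(v,4))
for n in ["side","top","wrist"]:
    p=vision.camera_params(n); im=vision.camera(n)
    cv2.imwrite(f"pics/0_{n}.png",im)
    R=cv2.Rodrigues(np.array(p["rvec"]))[0]; print(n,np.round(p["intrinsics"],1).tolist(),np.round(-R.T@np.array(p["tvec"]).ravel(),3),np.round(R,2).tolist())
E
```

```text
pics
time_s 0.0
qpos [ 1.1814  0.3005  1.5216  0.      1.3207 -0.0666]
joint_vel [ 0.0005 -0.0012  0.0018  0.0024 -0.0006  0.002 ]
tau [-1.70000e-03 -5.31800e+01 -3.52741e+01  7.07000e-02  2.44000e-02
  0.00000e+00]
ee_pos [0.1745 0.5216 0.4041]
eef_rot [-3.1405e+00 -1.0000e-04  2.8188e+00]
force [ 0.1214 -0.2049 -0.4765]
moment [ 0.0566 -0.0083  0.0104]
grip_width 0.0938
side [[390.1, 0.0, 278.8], [0.0, 390.1, 208.3], [0.0, 0.0, 1.0]] [0.297 0.572 0.697] [[-0.89, -0.46, -0.01], [-0.32, 0.63, -0.71], [0.33, -0.63, -0.71]]
top [[393.5, 0.0, 278.8], [0.0, 393.5, 211.0], [0.0, 0.0, 1.0]] [0.445 0.05  1.157] [[-0.0, -1.0, -0.03], [-0.99, 0.01, -0.11], [0.11, 0.03, -0.99]]
wrist [[293.9, 0.0, 274.5], [0.0, 293.9, 214.0], [0.0, 0.0, 1.0]] [0.095 0.548 0.385] [[0.32, 0.95, 0.0], [0.91, -0.3, 0.29], [0.27, -0.09, -0.96]]
```

View pics/0_side.png

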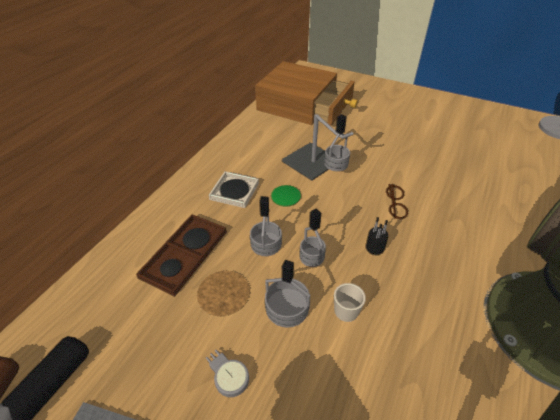

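View pics/0_top.png

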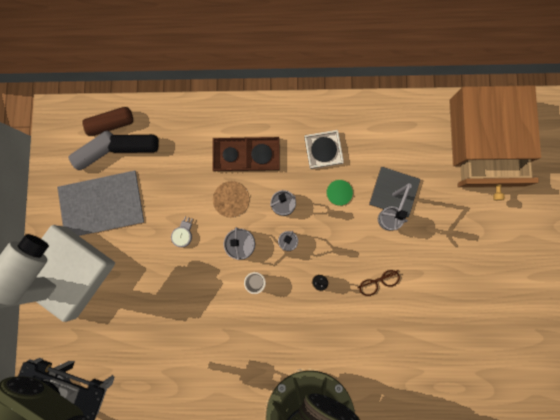

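View pics/0_wrist.png

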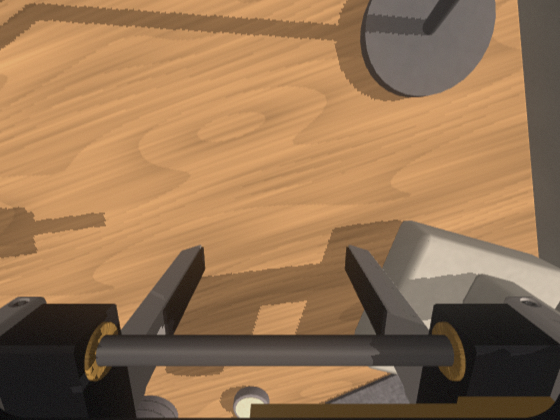

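The side and top views show:
- The stand with the hanging basket is near top (400,200).
- The three baskets are at top (283,203), (240,243) and (288,240).
- The coaster is at (232,198), the dish at (324,150), the tray at (247,154) and the green decoy at (340,193).

Next I'll measure.

```bash
cat > h.py <<'E'
from station import sensors, vision, job
import cv2, numpy as np
class Cam:
    def __init__(s,n):
        p=vision.camera_params(n); s.K=np.array(p["intrinsics"]); s.rv=np.array(p["rvec"],float).ravel(); s.t=np.array(p["tvec"],float).ravel()
        s.R=cv2.Rodrigues(s.rv)[0]; s.C=-s.R.T@s.t; s.P=s.K@np.c_[s.R,s.t]
    def ray(s,at):
        d=s.R.T@np.linalg.inv(s.K)@np.array([at[1],at[0],1.]); return d/np.linalg.norm(d)
    def plane(s,at,z):
        d=s.ray(at); return s.C+d*(z-s.C[2])/d[2]
    def proj(s,X):
        u=s.P@np.append(X,1); return u[1]/u[2],u[0]/u[2]
def tri(c1,a1,c2,a2):
    d1,d2=c1.ray(a1),c2.ray(a2)
    A=np.c_[d1,-d2]; k=np.linalg.lstsq(A,c2.C-c1.C,rcond=None)[0]
    p,q=c1.C+k[0]*d1,c2.C+k[1]*d2
    return (p+q)/2,np.linalg.norm(p-q)
E
python3 - <<'E'
from h import *
T,S=Cam("top"),Cam("side")
vision.camera("top");vision.camera("side")
for n in ["basket_a","basket_a_apex","hook_seat","coaster","stand","job_dish"]:
    r={}
    for c,C in (("top",T),("side",S)):
        r[c]=[(d["at"],d["confidence"]) for d in vision.pinpoint(n,c) if d["confidence"]>.2]
        print(n,c,[(np.round(a,1).tolist(),round(k,2)) for a,k in r[c]])
    for a,_ in r["top"]:
        for b,_ in r["side"]:
            X,e=tri(T,a,S,b)
            if e<.012: print("   ",np.round(X,4),round(e,4))
for d in vision.silhouettes("lens_c","top"):
    if d["confidence"]<.2: continue
    m=d["mask"].astype(np.uint8); cs=max(cv2.findContours(m,0,2)[0],key=cv2.contourArea)
    (cx,cy),_,_=cv2.minAreaRect(cs); A=m.sum()
    P=T.plane((cy,cx),.012); f=393.5/ (np.linalg.norm(P-T.C))
    print("lens",np.round(d["at"]),round(d["confidence"],2),np.round(P,3),"diam mm",round(1e3*2*np.sqrt(A/np.pi)/f,1))
E
```

```text
basket_a top [([208.2, 288.2], 0.96), ([242.6, 287.0], 0.79), ([245.4, 240.6], 0.69), ([280.6, 261.1], 0.65)]
basket_a side [([244.3, 266.1], 0.85), ([308.7, 348.6], 0.62), ([253.2, 316.8], 0.55)]
    [0.4768 0.0609 0.0215] 0.0074
    [ 0.3686  0.1384 -0.0109] 0.0038
basket_a_apex top [([242.7, 288.1], 0.73)]
basket_a_apex side [([230.0, 315.5], 0.69)]
    [0.4795 0.0587 0.0931] 0.0035
hook_seat top [([214.9, 401.2], 0.77)]
hook_seat side [([136.0, 338.1], 0.95)]
    [ 0.5491 -0.2383  0.122 ] 0.0014
coaster top [([199.0, 230.8], 0.86)]
coaster side [([291.1, 226.0], 0.58)]
    [0.6073 0.2266 0.0073] 0.0062
stand top [([196.1, 394.9], 0.7)]
stand side [([163.2, 311.6], 0.86), ([245.5, 265.5], 0.57)]
    [ 0.6206 -0.2563 -0.005 ] 0.0073
job_dish top [([151.6, 323.3], 0.56), ([243.6, 233.9], 0.32)]
job_dish side [([189.2, 235.3], 0.74), ([249.7, 377.9], 0.52), ([255.2, 182.3], 0.33)]
    [ 0.7503 -0.0469  0.0108] 0.0008
lens [151. 320.] 0.9 [ 0.755 -0.047  0.012] diam mm 76.1
lens [191. 339.] 0.8 [ 0.624 -0.092  0.012] diam mm 76.8
lens [153. 231.] 0.63 [0.744 0.233 0.012] diam mm 42.3
lens [153. 262.] 0.53 [0.744 0.138 0.012] diam mm 62.9
```

Run:
```python
import cv2, numpy as np
t=cv2.imread("pics/0_top.png")[155:255,350:470]; s=cv2.imread("pics/0_side.png")[100:190,270:370]
cv2.imwrite("pics/1.png",np.hstack([cv2.resize(t,(480,400),interpolation=cv2.INTER_CUBIC)[:400,:400],cv2.resize(s,(400,360),interpolation=cv2.INTER_CUBIC).copy() if 0 else cv2.resize(s,(400,400),interpolation=cv2.INTER_CUBIC)]))
t=cv2.imread("pics/0_top.png")[130:300,190:350]
cv2.imwrite("pics/2.png",cv2.resize(t,None,fx=3.5,fy=3.5,interpolation=cv2.INTER_CUBIC))
```

```text
(no output)
```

View pics/1.png

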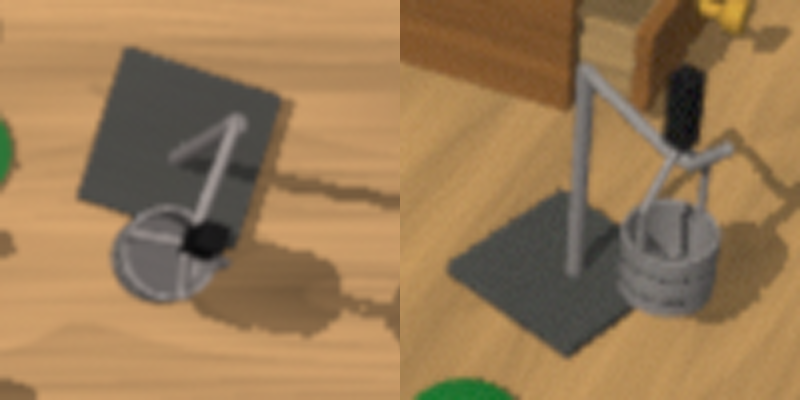

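View pics/2.png

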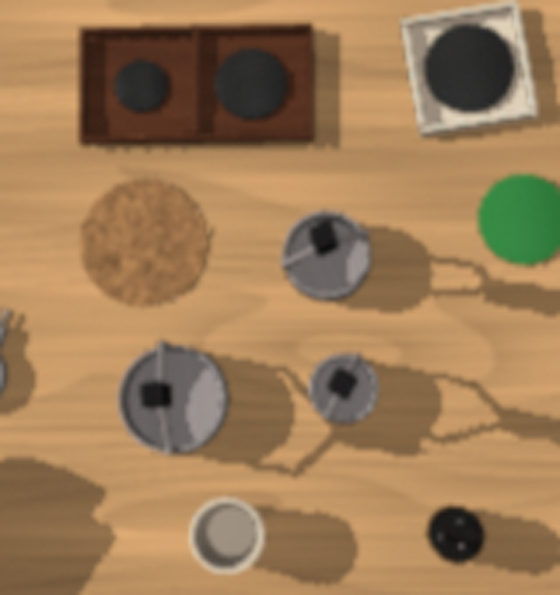

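The crops confirm the sizes. The dish lens at top (324,150) is the largest of the three, so the basket is C at (240,243), which has its bail nearly along world x. The stand yaw is about -18°. Next I'll move the wrist over to look closely.

arm_command(plan=[-1,0.45,-0.7,0.24,0,-1,0.45,-0.7,0.24,0,-1,0.45,-0.7,0.24,0,-1,0.45,-0.7,0.24,0,-1,0.45,-0.7,0.24,0,-1,0.45,-0.7,0.24,0,-1,0.45,-0.7,0.24,0,-1,0.45,-0.7,0.24,0,-1,0.45,-0.7,0.24,0,-1,0.45,-0.7,0.24,0,-1,0.45,-0.7,0.24,0])

```text
time_s: 2.0
ee_pos: [0.3539, 0.2425, 0.5002]
eef_rot: [-3.141, -0.001, 2.821]
force: [0.6, -0.3, 0.4]
grip_width: 0.0942
```

Run:
```python
from h import *
print(np.round(sensors.get_obs()["ee_pos"],4),np.round(sensors.get_obs()["qpos"],3))
p=vision.camera_params("wrist"); im=vision.camera("wrist"); cv2.imwrite("pics/w1.png",im)
import pickle; pickle.dump(p,open("w1.pkl","wb"))
```

```text
[0.3539 0.2425 0.5002] [ 0.515 -0.037  1.681  0.     1.499 -0.735]
```

View pics/w1.png

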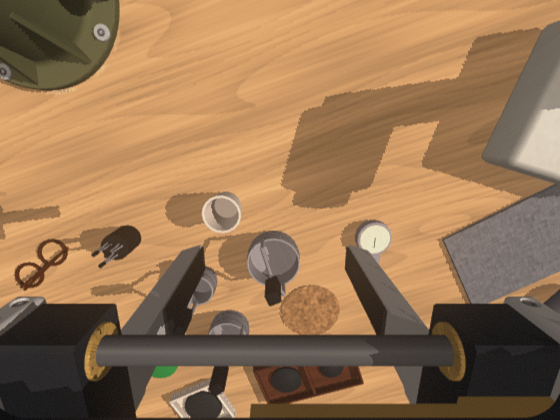

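The wrist view has C's cup at (273,255) and the coaster at (310,308), partly behind the gripper bar. I'll move further out for a clear view.

arm_command(plan=[-1,0.45,-0.1,0,0,-1,0.45,-0.1,0,0,-1,0.45,-0.1,0,0,-1,0.45,-0.1,0,0,-1,0.45,-0.1,0,0,-1,0.45,-0.1,0,0,-1,0.45,-0.1,0,0])

```text
time_s: 2.75
ee_pos: [0.5335, 0.2024, 0.5008]
eef_rot: [3.141, 0.0, 2.82]
force: [-0.6, 0.1, 0.1]
grip_width: 0.0939
```

Run:
```python
from h import *
print(np.round(sensors.get_obs()["ee_pos"],4),np.round(sensors.get_obs()["qpos"],3))
p=vision.camera_params("wrist"); im=vision.camera("wrist"); cv2.imwrite("pics/w2.png",im)
import pickle; pickle.dump(p,open("w2.pkl","wb"))
```

```text
[0.5335 0.2024 0.5008] [ 0.298  0.295  1.307  0.     1.54  -0.951]
```

View pics/w2.png

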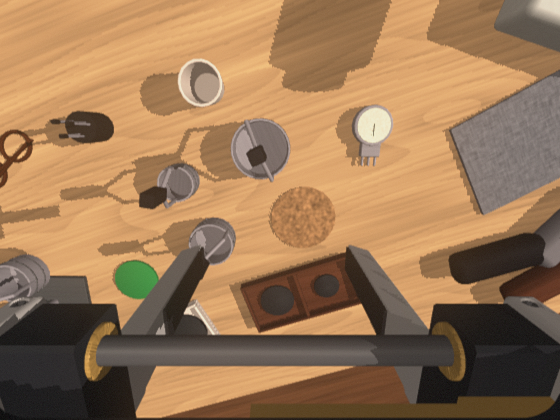

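The coaster is at (302,217), C's cup at (260,150) and its grip at (257,156), all unobstructed.

```bash
cat >> h.py <<'E'
def med(name,cam,near=None,thr=.2):
    out=[]
    for d in vision.silhouettes(name,cam):
        if d["confidence"]<thr: continue
        m=d["mask"].astype(np.uint8); cs=max(cv2.findContours(m,0,1)[0],key=cv2.contourArea)
        if len(cs)<6: continue
        (cx,cy),ax,an=cv2.fitEllipse(cs); out.append((d["confidence"],(cy,cx),ax,m))
    return out
E
python3 - <<'E'
from h import *
W,T,S=Cam("wrist"),Cam("top"),Cam("side"); CC=dict(wrist=W,top=T,side=S)
r={}
for c in CC:
    vision.camera(c)
    for k,at,ax,m in med("coaster",c): print("coaster",c,round(k,2),np.round(at,1),np.round(ax,1),np.round(CC[c].plane(at,.003),4))
    for n in ["basket_c_apex","basket_c"]:
        r[n,c]=[d["at"] for d in vision.pinpoint(n,c) if d["confidence"]>.3]; print(n,c,np.round(r[n,c],1).tolist())
for n in ["basket_c_apex","basket_c"]:
  for c1,c2 in (("wrist","top"),("wrist","side"),("top","side")):
    for a in r[n,c1]:
      for b in r[n,c2]:
        X,e=tri(CC[c1],a,CC[c2],b)
        if e<.008: print(n,c1,c2,np.round(X,4),round(e,4))
im=cv2.imread("pics/w2.png")[100:200,200:320]; cv2.imwrite("pics/3.png",cv2.resize(im,None,fx=6,fy=6,interpolation=cv2.INTER_CUBIC))
E
```

```text
coaster wrist 0.93 [216.2 302.6] [60.5 63.7] [0.6104 0.228  0.003 ]
basket_c_apex wrist [[153.3, 260.2]]
basket_c wrist [[144.4, 261.8], [236.4, 214.6], [181.6, 184.9]]
coaster top 0.59 [192.1 238. ] [15.2 23. ] [0.6313 0.2072 0.003 ]
basket_c_apex top [[242.9, 232.9], [279.7, 258.2]]
basket_c top [[240.3, 289.1], [243.3, 241.3], [203.7, 285.3], [215.4, 396.5]]
coaster side 0.62 [293.2 222.8] [43.3 51.5] [0.6093 0.2307 0.003 ]
basket_c_apex side [[276.5, 289.2], [264.6, 169.5]]
basket_c side [[254.3, 317.7], [307.0, 284.9], [243.4, 267.8]]
basket_c_apex wrist top [0.478  0.2028 0.1266] 0.0026
basket_c_apex wrist side [0.4768 0.2004 0.1102] 0.0078
basket_c_apex top side [0.4744 0.2032 0.1156] 0.0058
basket_c wrist top [ 0.5754  0.069  -2.267 ] 0.0061
basket_c wrist top [ 0.4786  0.1996 -0.0246] 0.0032
basket_c wrist top [ 0.5988  0.0676 -0.008 ] 0.0039
basket_c wrist top [ 0.4907  0.0563 -0.0108] 0.0052
basket_c wrist top [0.4703 0.1602 0.2853] 0.0011
basket_c wrist side [0.4775 0.2021 0.0068] 0.0043
basket_c wrist side [0.594  0.0709 0.0024] 0.007
basket_c top side [ 0.4808  0.1974 -0.003 ] 0.0026
basket_c top side [ 0.5949  0.0661 -0.0043] 0.0034
```

View pics/3.png

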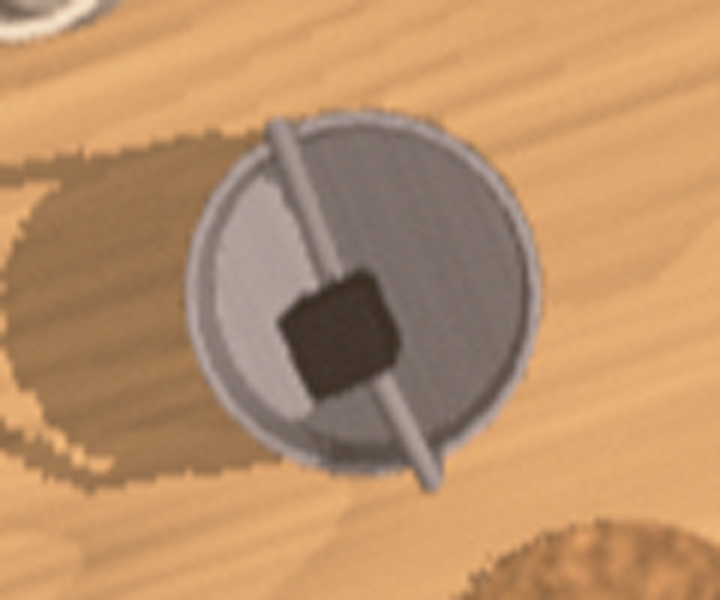

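arm_command(plan=[-1,0.1,-1,0,0,-1,0.1,-1,0,0,-1,0.1,-1,0,0,-1,0.1,-1,0,0,-1,0.1,-1,0,0,-1,0.1,-1,0,0,-1,0.1,-1,0,0,-1,0.1,-1,0,0,-1,0.1,-1,0,0,-1,0.1,-1,0,0,-1,0.1,-1,0,0])

```text
time_s: 4.5
ee_pos: [0.5745, -0.1975, 0.5007]
eef_rot: [3.141, 0.0, 2.82]
force: [0.8, 0.2, 0.1]
grip_width: 0.094
```

Run:
```python
from h import *
import pickle
p=pickle.load(open("w2.pkl","rb"))
class W2(Cam):
    def __init__(s):
        s.K=np.array(p["intrinsics"]); s.t=np.ravel(p["tvec"]); s.R=cv2.Rodrigues(np.ravel(p["rvec"]))[0]; s.C=-s.R.T@s.t
w=W2(); a,b=w.plane((120.8,246.3),.072),w.plane((180.5,272),.072); print(np.round(a,4),np.round(b,4),np.round((a+b)/2,4),np.linalg.norm(a-b),np.degrees(np.arctan2(*(b-a)[1::-1])))
print(np.round(sensors.get_obs()["ee_pos"],4),np.round(sensors.get_obs()["qpos"],3))
p=vision.camera_params("wrist"); im=vision.camera("wrist"); cv2.imwrite("pics/w3.png",im)
pickle.dump(p,open("w3.pkl","wb"))
for n in ("hook_seat","basket_old_apex","basket_old","stand"): print(n,[(np.round(d["at"],1),round(d["confidence"],2)) for d in vision.pinpoint(n,"wrist")])
```

```text
[0.4371 0.1955 0.072 ] [0.5238 0.2025 0.072 ] [0.4805 0.199  0.072 ] 0.08691172434898671 4.564699144979202
[ 0.5745 -0.1975  0.5007] [-0.391  0.384  1.19   0.     1.568 -1.64 ]
hook_seat [(array([183.7, 244.8]), 0.74)]
basket_old_apex [(array([186.4, 242.2]), 0.63)]
basket_old [(array([170.4, 252.9]), 0.96)]
stand [(array([212.3, 253.5]), 0.63)]
```

View pics/w3.png

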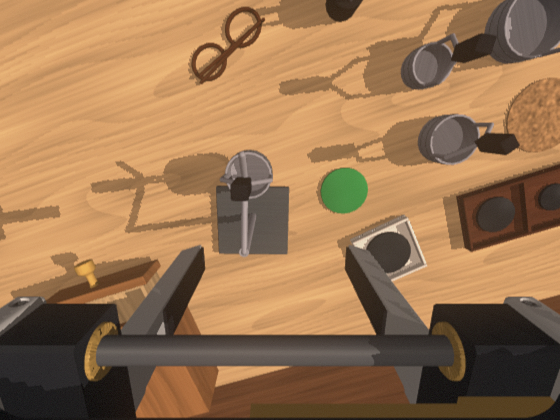

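The stand's edges run parallel to the image axes, so the present tool yaw already matches it. The grip is at (240,188), the dip is just beneath it, and the post top is at (244,250). I'll take a second, shifted view.

arm_command(plan=[-1,-0.05,-0.25,-0.05,0,-1,-0.05,-0.25,-0.05,0,-1,-0.05,-0.25,-0.05,0,-1,-0.05,-0.25,-0.05,0,-1,-0.05,-0.25,-0.05,0])

```text
time_s: 5.25
ee_pos: [0.5548, -0.2973, 0.4811]
eef_rot: [3.141, 0.001, 2.82]
force: [0.1, 0.7, 0.6]
grip_width: 0.0944
```

Run:
```python
from h import *
import pickle
print(np.round(sensors.get_obs()["ee_pos"],4),np.round(sensors.get_obs()["qpos"],3))
p=vision.camera_params("wrist"); im=vision.camera("wrist"); cv2.imwrite("pics/w4.png",im)
pickle.dump(p,open("w4.pkl","wb"))
for n in ("hook_seat","basket_old_apex","basket_old","stand"): print(n,[(np.round(d["at"],1),round(d["confidence"],2)) for d in vision.pinpoint(n,"wrist")])
a=cv2.imread("pics/w3.png")[135:265,195:305]; 
b=im[135:265,225:335]
cv2.imwrite("pics/4.png",cv2.resize(np.hstack([a,b]),None,fx=3.6,fy=3.6,interpolation=cv2.INTER_CUBIC)[:600])
```

```text
[ 0.5548 -0.2973  0.4811] [-0.55   0.443  1.152  0.     1.546 -1.799]
hook_seat [(array([175.1, 333.4]), 0.61)]
basket_old_apex [(array([176.5, 333.3]), 0.69)]
basket_old [(array([165.4, 317.7]), 0.67)]
stand [(array([210.9, 315.3]), 0.72)]
```

View pics/w4.png

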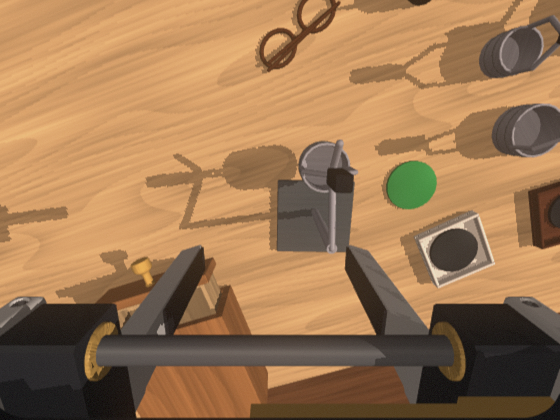

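View pics/4.png

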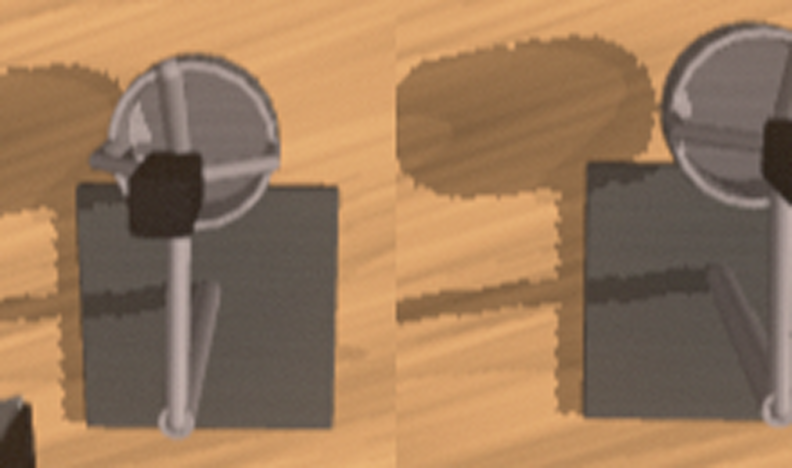

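```bash
cat >> h.py <<'E'
import pickle
class Saved(Cam):
    def __init__(s,f):
        p=pickle.load(open(f,"rb")); s.K=np.array(p["intrinsics"]); s.t=np.ravel(p["tvec"]); s.R=cv2.Rodrigues(np.ravel(p["rvec"]))[0]; s.C=-s.R.T@s.t; s.P=s.K@np.c_[s.R,s.t]
E
python3 - <<'E'
from h import *
from scipy.optimize import least_squares
a,b=Saved("w3.pkl"),Saved("w4.pkl")
L=lambda u,v:(135+v/3.6,195+u/3.6); Rr=lambda u,v:(135+v/3.6,225+(u-396)/3.6)
obs=[(a,L(78,185),(-50,-60,10)),(a,L(338,187),(-50,60,10)),(a,L(332,428),(70,60,10)),(a,L(86,426),(70,-60,10)),(a,L(211,290),(0,0,12)),(a,L(176,422),(0,0,157)),(a,L(170,66),(-115,0,157)),
(b,Rr(588,163),(-50,-60,10)),(b,Rr(585,413),(70,-60,10)),(b,Rr(719,270),(0,0,12)),(b,Rr(778,411),(0,0,157)),(b,(142,338.5),(-115,0,157))]
def f(p,full=False):
    c,s=np.cos(p[2]),np.sin(p[2]); r=[]
    for C,at,q in obs:
        q=np.array(q)/1e3; X=np.array([p[0]+c*q[0]-s*q[1],p[1]+s*q[0]+c*q[1],q[2]]); r+=list(np.array(C.proj(X))-at)
    return np.array(r)
s=least_squares(f,[.62,-.25,-.32],loss="soft_l1"); p=s.x
print(p,np.degrees(p[2])); print(np.round(f(p).reshape(-1,2),1).tolist())
c,s=np.cos(p[2]),np.sin(p[2]); seat=p[:2]-.08*np.array([c,s]); print("seat",seat)
print("tri apex/seat",tri(a,(186.4,242.2),b,(176.5,333.3)),tri(a,(183.7,244.8),b,(175.1,333.4)))
for C,nm in((a,"a"),(b,"b")):
    for z in (.135,.145,.19): print(nm,z,np.round(C.proj(np.append(seat,z)),1))
E
```

```text
[ 0.62113425 -0.25095028 -0.3297561 ] -18.89363267104274
[[-0.6, -1.3], [-0.6, 0.2], [0.1, 0.4], [0.2, -0.1], [0.2, -1.0], [-0.8, 0.2], [0.5, -0.4], [-0.4, -0.7], [1.4, -0.7], [1.5, 0.2], [-1.3, 1.0], [0.5, 1.0]]
seat [ 0.54544454 -0.2250453 ]
tri apex/seat (array([ 0.54694744, -0.22731621,  0.14621956]), np.float64(0.001731657781920102)) (array([ 0.54718928, -0.2252038 ,  0.1355614 ]), np.float64(0.0004099983803048091))
a 0.135 [182.  244.4]
a 0.145 [183.6 243.6]
a 0.19 [192.1 239.2]
b 0.135 [173.7 333. ]
b 0.145 [175.1 334.8]
b 0.19 [183.  344.3]
```

The stand fit has residuals of about 1 px and puts the seat at (0.546, -0.2255) with yaw -18.9°. The triangulated apex is at 0.146 m against 0.145 expected. Now I'll grasp the old basket.

arm_command(plan=[-1,-0.02,0.18,0,0,-1,-0.02,0.18,0,0,-1,-0.02,0.18,-0.1,0,-1,-0.02,0.18,-0.18,0,-1,-0.02,0.18,-0.25,0,-1,-0.02,0.18,-0.3,0,-1,-0.02,0.18,-0.325,0,-1,-0.02,0.18,-0.325,0,-1,-0.02,0.18,-0.325,0], newtons=20)

```text
time_s: 6.4
ee_pos: [0.5467, -0.2264, 0.3518]
eef_rot: [-3.141, 0.001, 2.819]
force: [0.3, 0.0, 0.2]
grip_width: 0.0944
```

Run:
```python
from h import *
o=sensors.get_obs(); print(np.round(o["ee_pos"],4),o["force"])
im=vision.camera("wrist"); cv2.imwrite("pics/w5.png",im)
im=vision.camera("side"); cv2.imwrite("pics/s5.png",cv2.resize(im[60:200,240:420],None,fx=3.5,fy=3.5))
```

```text
[ 0.5467 -0.2264  0.3518] [0.32225695 0.02836303 0.15809755]
```

View pics/w5.png

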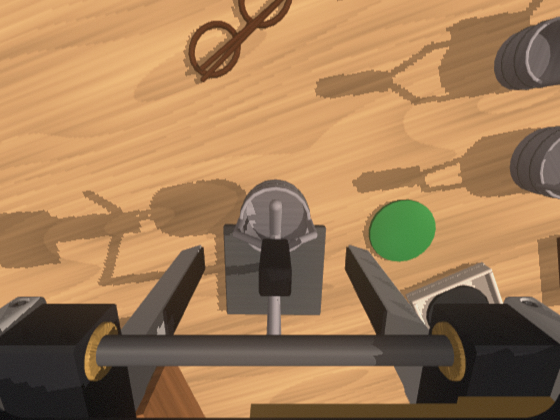

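View pics/s5.png

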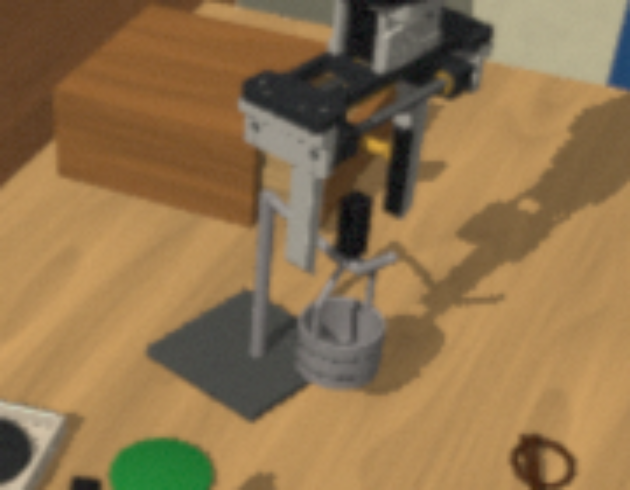

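The grip is centred between the fingers at (275,265), at the right height, and its faces are parallel to the pads. Closing now.

arm_command(plan=[1,0,0,0,0,1,0,0,0,0,1,0,0,0,0,1,0,0,0,0,1,0,0,0,0,1,0,0,0,0,1,0,0,0,0,1,0,0,0,0], newtons=25)

```text
time_s: 7.3
ee_pos: [0.5465, -0.2264, 0.3507]
eef_rot: [-3.142, 0.0, 2.819]
force: [0.6, 0.0, -0.7]
grip_width: 0.0334
```

arm_command(plan=[1,0,0,0,0,1,0,0,0,0,1,0,0,0,0,1,0,0,0,0,1,0,0,0,0])

```text
time_s: 7.8
ee_pos: [0.5465, -0.2264, 0.3506]
eef_rot: [3.142, -0.0, 2.819]
force: [-0.9, 1.2, -0.5]
grip_width: 0.0176
```

Gripped at 18 mm. I'll lift 32 mm, then slide out along the stand's -x.

arm_command(plan=[1,0,0,0.03,0,1,0,0,0.06,0,1,0,0,0.08,0,1,0,0,0.08,0,1,0,0,0.08,0])

```text
time_s: 8.3
ee_pos: [0.5464, -0.2264, 0.3828]
eef_rot: [-3.142, 0.0, 2.819]
force: [-0.6, 0.7, -2.1]
grip_width: 0.0177
```

Run:
```python
from h import *
im=vision.camera("side"); cv2.imwrite("pics/s6.png",cv2.resize(im[60:200,240:420],None,fx=3.5,fy=3.5))
```

```text
(no output)
```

View pics/s6.png

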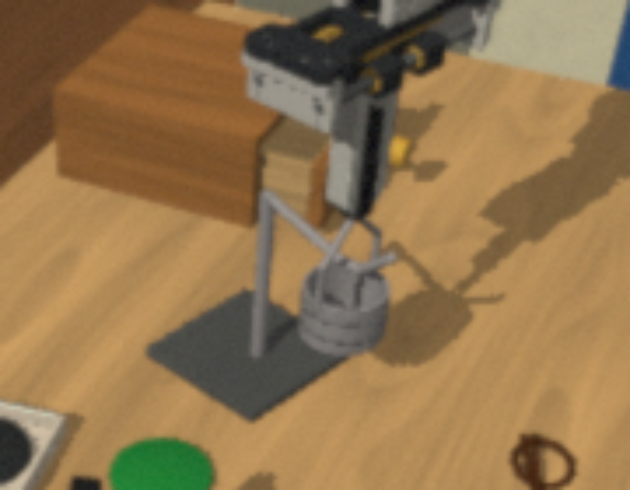

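The basket is lifted and the rod passes through the window. Sliding out, then up.

arm_command(plan=[1,-0.06,0.02,0,0,1,-0.12,0.04,0,0,1,-0.18,0.06,0,0,1,-0.24,0.08,0,0,1,-0.26,0.09,0,0,1,-0.26,0.09,0.1,0,1,-0.26,0.09,0.2,0,1,-0.26,0.09,0.25,0,1,-0.26,0.09,0.25,0])

```text
time_s: 9.25
ee_pos: [0.4428, -0.1904, 0.485]
eef_rot: [-3.141, 0.005, 2.819]
force: [0.9, 0.3, -2.5]
grip_width: 0.018
```

Run:
```python
from h import *
o=sensors.get_obs(); print(o["ee_pos"],o["grip_width"])
im=vision.camera("side"); cv2.imwrite("pics/s7.png",im)
```

```text
[ 0.44275365 -0.19043705  0.4850241 ] 0.018041312710171474
```

View pics/s7.png

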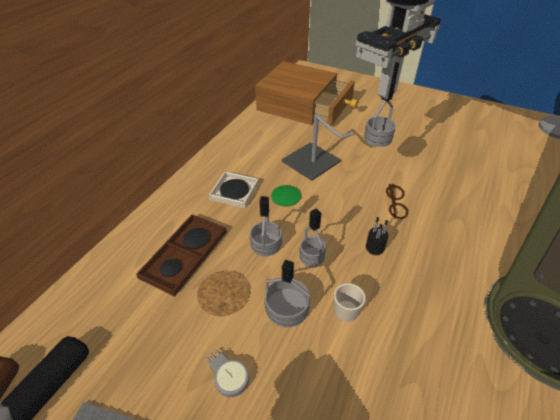

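The basket is off the hook, with its underside at about 0.18 m. Carrying it high over the other baskets to the coaster at (0.610, 0.229).

arm_command(plan=[1,0.06,0.1,0,0,1,0.12,0.2,0,0,1,0.18,0.3,0,0,1,0.24,0.4,0,0,1,0.28,0.5,0,0,1,0.32,0.6,0,0,1,0.36,0.7,0,0,1,0.4,0.8,0,0,1,0.42,0.9,0,0,1,0.42,0.98,0,0,1,0.42,1.0,0,0,1,0.42,1.0,0,0,1,0.42,1.0,0,0])

```text
time_s: 10.6
ee_pos: [0.6107, 0.2087, 0.4816]
eef_rot: [-3.141, -0.001, 2.818]
force: [0.6, -0.6, -0.6]
grip_width: 0.018
```

arm_command(plan=[1,0,0.05,-0.1,0,1,0,0.05,-0.2,0,1,0,0.05,-0.3,0,1,0,0.05,-0.35,0,1,0,0.05,-0.35,0,1,0,0.05,-0.35,0])

```text
time_s: 11.2
ee_pos: [0.6108, 0.2286, 0.3437]
eef_rot: [3.141, 0.001, 2.818]
force: [-0.9, 0.2, -1.6]
grip_width: 0.018
```

Run:
```python
from h import *
o=sensors.get_obs(); print(o["ee_pos"],o["grip_width"],o["time_s"])
for c,b in (("wrist",(slice(None),slice(None))),("side",(slice(200,360),slice(120,360)))):
    im=vision.camera(c)[b]; cv2.imwrite(f"pics/8{c}.png",im if c=="wrist" else cv2.resize(im,None,fx=3,fy=3))
S,W=Cam("side"),Cam("wrist")
for C in (S,W):
    print([np.round(C.proj(np.array([.610,.229,.003])+.055*np.array([np.cos(t),np.sin(t),0])),0) for t in (0,1.57,3.14,4.71)])
for k,at,ax,m in med("coaster","wrist"): print("coaster",round(k,2),np.round(at,1),np.round(ax,1),np.round(W.plane(at,.003),4))
```

```text
[0.61081529 0.22861412 0.34370492] 0.017994272653068848 11.2
[array([282., 201.]), array([314., 208.]), array([303., 246.]), array([273., 237.])]
[array([244., 288.]), array([186., 320.]), array([154., 257.]), array([216., 228.])]
coaster 0.74 [200.7 273.7] [87.1 90.3] [0.6097 0.2295 0.003 ]
coaster 0.66 [ 61.8 378. ] [ 60.9 101.9] [0.5081 0.3724 0.003 ]
```

View pics/8wrist.png

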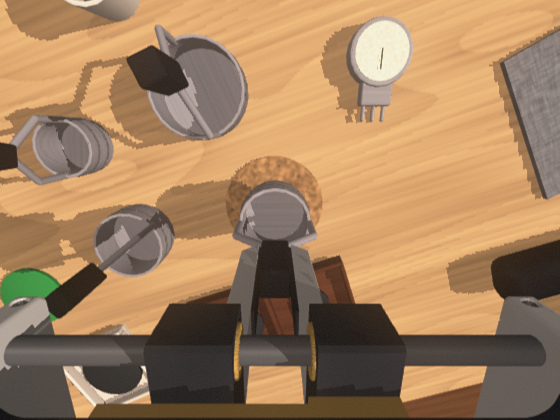

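View pics/8side.png

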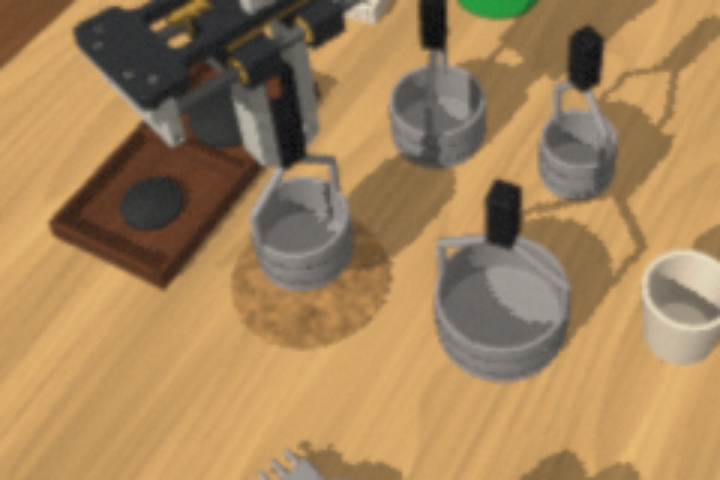

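The coaster re-measures at (0.6097, 0.2295), so the basket is centred over it. The underside is at about 38 mm, so I'll lower slowly and watch the force.

arm_command(plan=[1,0,0,-0.03,0,1,0,0,-0.06,0,1,0,0,-0.075,0,1,0,0,-0.08,0,1,0,0,-0.083,0,1,0,0,-0.085,0,1,0,0,-0.085,0])

```text
time_s: 12.05
ee_pos: [0.6105, 0.2296, 0.3093]
eef_rot: [3.141, 0.0, 2.819]
force: [-2.1, -1.6, 3.9]
grip_width: 0.0183
```

The force rose to +3.9 N at the expected height, so it's seated. Releasing and rising.

arm_command(plan=[-0.3,0,0,0,0,-0.3,0,0,0,0,-0.3,0,0,0,0,-0.3,0,0,0,0,-0.3,0,0,0,0,-0.3,0,0,0,0,-0.3,0,0,0.1,0,-0.3,0,0,0.2,0,-0.3,0,0,0.3,0,-0.3,0,0,0.4,0,-1,0,0,0.4,0])

```text
time_s: 13.15
ee_pos: [0.6099, 0.2295, 0.4751]
eef_rot: [3.136, 0.008, 2.819]
force: [0.1, -0.8, 0.6]
grip_width: 0.066
```

Run:
```python
from h import *
o=sensors.get_obs(); print(o["ee_pos"],o["grip_width"],o["time_s"])
for c,b in (("wrist",(slice(None),slice(None))),("side",(slice(200,360),slice(120,360)))):
    im=vision.camera(c)[b]; cv2.imwrite(f"pics/9{c}.png",im if c=="wrist" else cv2.resize(im,None,fx=3,fy=3))
```

```text
[0.60991706 0.22945045 0.47505458] 0.06597295779809052 13.15
```

View pics/9wrist.png

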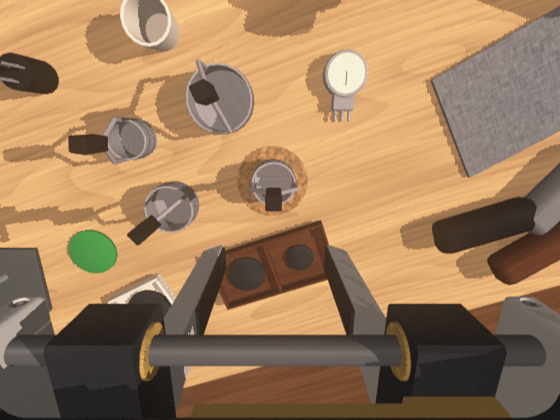

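View pics/9side.png

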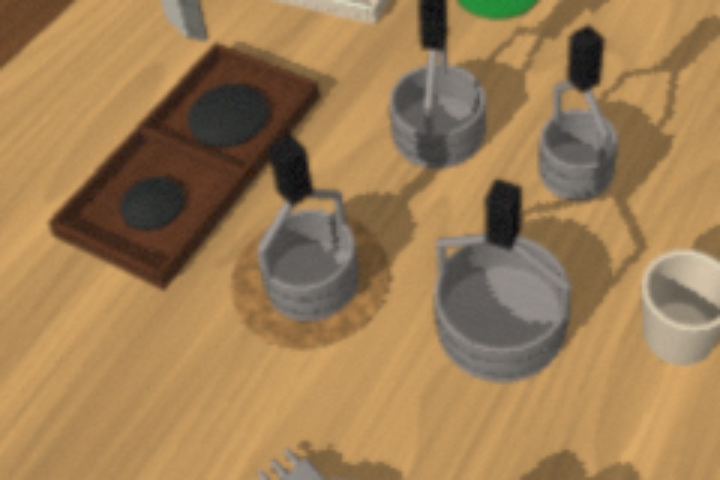

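The old basket stands upright in the middle of the coaster (wrist (273,183), side (312,265)). Next I'll go to basket C at (0.479, 0.200), whose bail is at 4.6°, turning the tool -67°.

arm_command(plan=[-1,-0.1,-0.02,0,-0.07,-1,-0.2,-0.04,0,-0.14,-1,-0.3,-0.06,0,-0.21,-1,-0.3275,-0.075,0,-0.28,-1,-0.3275,-0.075,0,-0.35,-1,-0.3275,-0.075,0,-0.42,-1,-0.3275,-0.075,0,-0.49,-1,-0.3275,-0.075,0,-0.558,-1,-0.3275,-0.075,0,-0.558,-1,-0.3275,-0.075,0,-0.558,-1,-0.3275,-0.075,0,-0.558])

```text
time_s: 14.35
ee_pos: [0.4795, 0.1996, 0.4681]
eef_rot: [-3.141, 0.0, 1.653]
force: [-0.1, 1.1, 0.4]
grip_width: 0.0942
```

Run:
```python
from h import *
o=sensors.get_obs(); print(o["ee_pos"],o["eef_rot"],o["grip_width"],o["time_s"])
p=vision.camera_params("wrist"); im=vision.camera("wrist"); cv2.imwrite("pics/10.png",im); pickle.dump(p,open("w10.pkl","wb"))
W=Cam("wrist"); x=np.array([.479,.2])
for z in (.145,.1,.04): print(z,np.round(W.proj(np.append(x,z)),1))
```

```text
[0.47949896 0.19959013 0.46810059] [-3.14072921e+00  1.99331434e-04  1.65349804e+00] 0.09418088129993488 14.35
0.145 [207.2 273.2]
0.1 [197.4 273.4]
0.04 [187.4 273.5]
```

View pics/10.png

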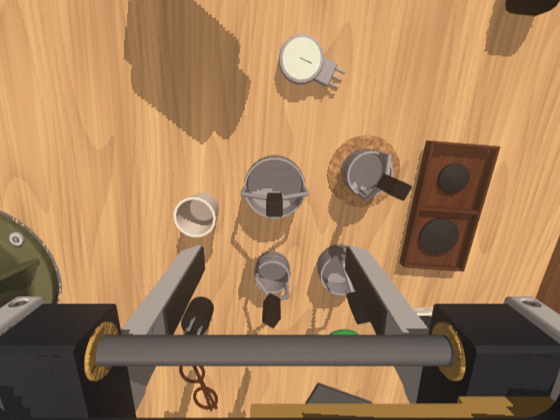

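C's grip is at (274,203) against a prediction of (273,207), and the bail is level in the picture. I'll zoom in to fine-tune.

Run:
```python
from h import *
im=cv2.imread("pics/10.png")[150:225,230:320]; cv2.imwrite("pics/11.png",cv2.resize(im,None,fx=8,fy=8,interpolation=cv2.INTER_CUBIC))
a,b=Saved("w2.pkl"),Saved("w10.pkl")
print(tri(a,(153.3,260.2),b,vision.pinpoint("basket_c_apex","wrist")[0]["at"]))
# predicted grip top corners & rim
W=b
for x in ((.479,.2),(.479,.204),(.479,.207)):
  print(x,[np.round((np.array(W.proj(np.array([x[0]+dx,x[1]+dy,.145])))-[150,230])*8) for dx,dy in((-.009,-.009),(.009,-.009),(.009,.009),(-.009,.009))], [np.round((np.array(W.proj(np.array([x[0]+dx,x[1]+dy,.04])))-[150,230])*8) for dx,dy in((-.044,0),(.044,0),(0,.044))])
```

```text
(array([0.48117803, 0.20144242, 0.10645573]), np.float64(0.001189064250177845))
(0.479, 0.2) [array([517., 274.]), array([527., 407.]), array([398., 419.]), array([387., 284.])] [array([279., 100.]), array([320., 596.]), array([ 48., 370.])]
(0.479, 0.204) [array([488., 277.]), array([499., 410.]), array([369., 422.]), array([358., 286.])] [array([257., 101.]), array([298., 599.]), array([ 24., 372.])]
(0.479, 0.207) [array([467., 278.]), array([477., 412.]), array([347., 424.]), array([336., 288.])] [array([240., 102.]), array([281., 601.]), array([  6., 373.])]
```

View pics/11.png

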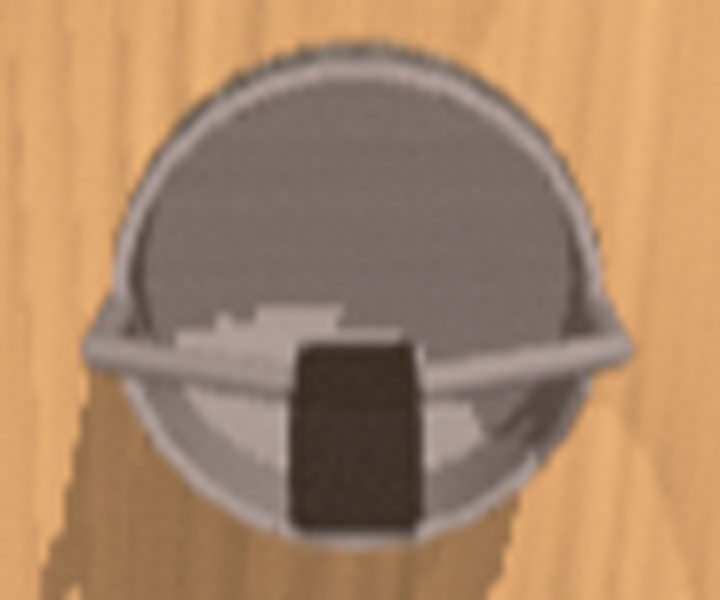

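C refines to (0.481, 0.1995), with the yaw matching to within about 0.3°. Descending.

arm_command(plan=[-1,0.004,0,-0.1,0,-1,0.004,0,-0.2,0,-1,0.004,0,-0.3,0,-1,0.004,0,-0.36,0,-1,0.004,0,-0.39,0,-1,0.004,0,-0.41,0,-1,0.004,0,-0.41,0,-1,0.004,0,-0.41,0], newtons=20)

```text
time_s: 15.25
ee_pos: [0.4813, 0.1997, 0.3058]
eef_rot: [3.14, -0.0, 1.65]
force: [0.3, -0.5, -0.2]
grip_width: 0.0936
```

Run:
```python
from h import *
o=sensors.get_obs(); print(o["ee_pos"],o["force"],o["grip_width"])
im=vision.camera("wrist"); cv2.imwrite("pics/12.png",im)
```

```text
[0.48132123 0.19967198 0.30575241] [ 0.31621909 -0.52983707 -0.18747841] 0.09364467536190688
```

View pics/12.png

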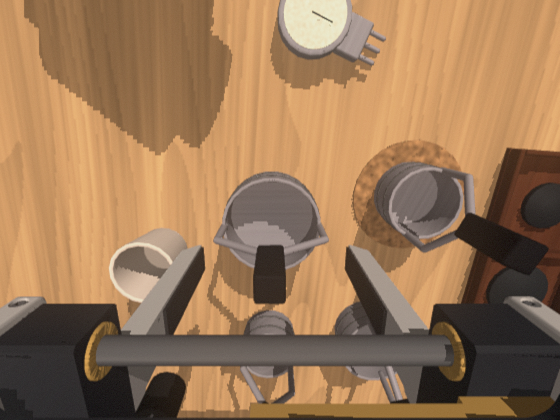

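The grip is centred at column 270 against a finger midpoint of 275, so I'll correct x by about -2.5 mm and close.

arm_command(plan=[-1,-0.006,0,0,0,1,-0.006,0,0,0,1,-0.006,0,0,0,1,-0.006,0,0,0,1,-0.006,0,0,0,1,-0.006,0,0,0,1,-0.006,0,0,0,1,-0.006,0,0,0,1,-0.006,0,0,0,1,-0.006,0,0,0,1,-0.006,0,0,0,1,-0.006,0,0,0,1,-0.006,0,0,0,1,-0.006,0,0,0,1,-0.006,0,0,0], newtons=25)

```text
time_s: 16.8
ee_pos: [0.4787, 0.1996, 0.3046]
eef_rot: [-3.142, 0.0, 1.65]
force: [-0.6, -0.1, 0.0]
grip_width: 0.0181
```

Gripped at 18 mm. Lifting, then carrying to the staging point in front of the hook tip and turning back by 66.6° on the way.

arm_command(plan=[1,0,0,0.08,0,1,0,0,0.18,0,1,0,0,0.28,0,1,0,0,0.38,0,1,0,0,0.45,0,1,0,0,0.45,0,1,-0.01,-0.1,0.45,0.06,1,-0.02,-0.2,0.45,0.12,1,-0.03,-0.3,0.45,0.18,1,-0.04,-0.4,0.45,0.24,1,-0.05,-0.5,0.45,0.3,1,-0.06,-0.6,0.45,0.36,1,-0.068,-0.7,0.45,0.42,1,-0.068,-0.8,0.45,0.48,1,-0.068,-0.9,0.45,0.54,1,-0.068,-0.98,0.45,0.555,1,-0.068,-0.98,0.45,0.555,1,-0.068,-0.98,0.45,0.555,1,-0.068,-0.98,0.45,0.555])

```text
time_s: 18.7
ee_pos: [0.4515, -0.1918, 0.484]
eef_rot: [3.141, -0.001, 2.813]
force: [-0.4, -0.7, -0.8]
grip_width: 0.0182
```

Run:
```python
from h import *
o=sensors.get_obs(); print(o["ee_pos"],o["eef_rot"],o["force"],o["grip_width"],o["time_s"])
im=vision.camera("wrist"); cv2.imwrite("pics/13.png",im)
im=vision.camera("side"); cv2.imwrite("pics/13s.png",im)
```

```text
[ 0.45154438 -0.19175858  0.48399453] [ 3.14130871e+00 -1.01534774e-03  2.81276380e+00] [-0.43574983 -0.74255803 -0.79202499] 0.018221173162443316 18.7
```

View pics/13.png

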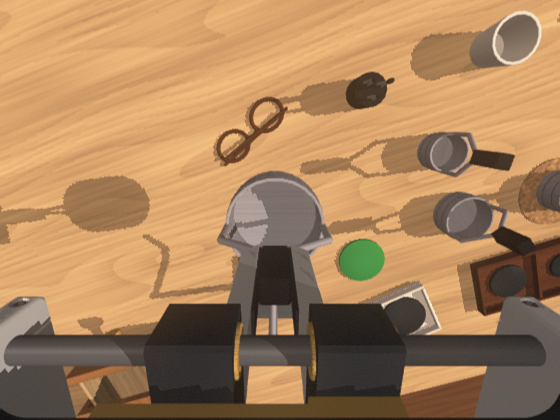

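View pics/13s.png

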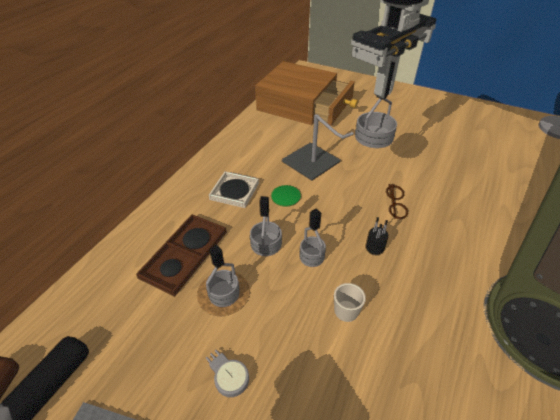

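C is held level with its bail square to the hook, short of the tip. Lowering until the apex is just above tip height, then checking.

arm_command(plan=[1,0,0,-0.08,0,1,0,0,-0.16,0,1,0,0,-0.22,0,1,0,0,-0.258,0,1,0,0,-0.258,0,1,0,0,-0.258,0])

```text
time_s: 19.4
ee_pos: [0.4517, -0.192, 0.3821]
eef_rot: [-3.142, 0.001, 2.813]
force: [0.2, 0.1, -0.9]
grip_width: 0.0177
```

Run:
```python
from h import *
o=sensors.get_obs(); print(o["ee_pos"],o["eef_rot"],o["force"],o["grip_width"],o["time_s"])
im=vision.camera("side"); cv2.imwrite("pics/14s.png",cv2.resize(im[60:200,260:440],None,fx=4,fy=4,interpolation=cv2.INTER_CUBIC))
```

```text
[ 0.4516783  -0.19199409  0.38211276] [-3.14154672e+00  5.22695965e-04  2.81323053e+00] [ 0.20573282  0.08278865 -0.92655831] 0.017702679366182673 19.4
```

View pics/14s.png

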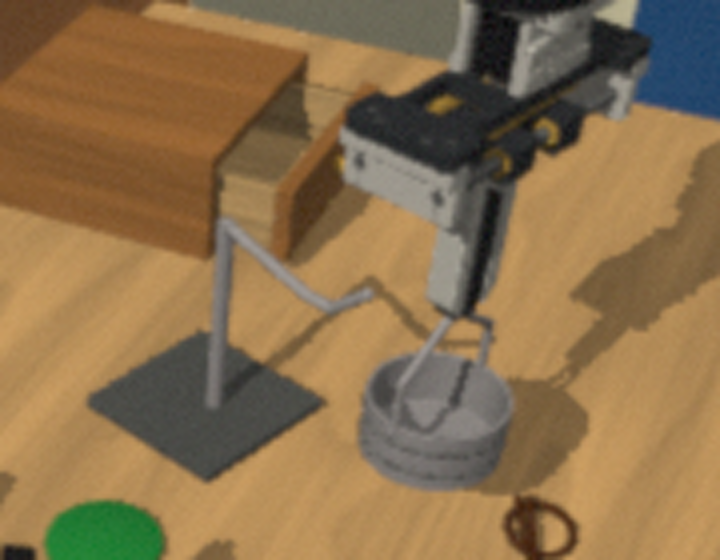

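The hook is clear and in line. Sliding in slowly.

arm_command(plan=[1,0.04,-0.014,0,0,1,0.08,-0.028,0,0,1,0.12,-0.043,0,0,1,0.16,-0.057,0,0,1,0.2,-0.072,0,0,1,0.237,-0.085,0,0,1,0.237,-0.085,0,0,1,0.237,-0.085,0,0])

```text
time_s: 20.25
ee_pos: [0.5461, -0.2262, 0.3819]
eef_rot: [-3.142, 0.001, 2.813]
force: [0.6, 1.2, -1.1]
grip_width: 0.0179
```

Run:
```python
from h import *
o=sensors.get_obs(); print(o["ee_pos"],o["eef_rot"],o["force"],o["grip_width"],o["time_s"])
im=vision.camera("side"); cv2.imwrite("pics/15s.png",cv2.resize(im[60:200,260:440],None,fx=4,fy=4,interpolation=cv2.INTER_CUBIC))
im=vision.camera("wrist"); cv2.imwrite("pics/15w.png",im)
```

```text
[ 0.54609424 -0.22618654  0.38192903] [-3.14153291e+00  5.05461340e-04  2.81273945e+00] [ 0.62567315  1.19251166 -1.05645835] 0.017925382117026604 20.25
```

View pics/15s.png

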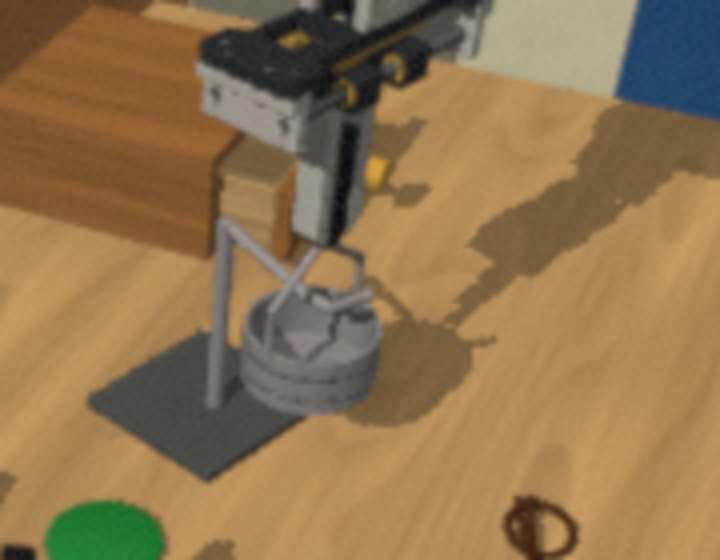

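View pics/15w.png

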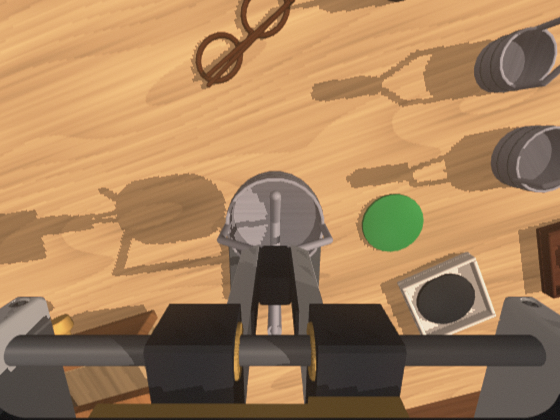

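The rod is in the window, with its tip showing at (275,195) ahead of the bail. Lowering onto the dip.

arm_command(plan=[1,0,0,-0.03,0,1,0,0,-0.055,0,1,0,0,-0.068,0,1,0,0,-0.074,0,1,0,0,-0.078,0,1,0,0,-0.078,0])

```text
time_s: 20.95
ee_pos: [0.5463, -0.2264, 0.3502]
eef_rot: [-3.142, 0.0, 2.813]
force: [-0.4, -0.6, -2.1]
grip_width: 0.018
```

arm_command(plan=[1,0,0,-0.0025,0,1,0,0,-0.005,0,1,0,0,-0.005,0])

```text
time_s: 21.25
ee_pos: [0.5463, -0.2264, 0.3483]
eef_rot: [3.142, 0.0, 2.813]
force: [-0.9, 0.0, -0.5]
grip_width: 0.0178
```

arm_command(plan=[1,0,0,-0.0025,0,1,0,0,-0.0025,0,1,0,0,-0.0025,0])

```text
time_s: 21.55
ee_pos: [0.5463, -0.2264, 0.3478]
eef_rot: [-3.141, 0.001, 2.812]
force: [-1.3, -0.5, 4.8]
grip_width: 0.0181
```

Run:
```python
from h import *
f=[]
for i in range(3):
    im=vision.camera("side"); f.append(sensors.get_obs()["force"])
print(np.round(f,1)); print(sensors.get_obs()["ee_pos"])
cv2.imwrite("pics/16s.png",cv2.resize(im[60:200,260:440],None,fx=4,fy=4,interpolation=cv2.INTER_CUBIC))
```

```text
[[-1.   0.5  5.9]
 [-1.  -0.   4.8]
 [-1.8  0.4  4.9]]
[ 0.54630857 -0.22640763  0.34773742]
```

View pics/16s.png

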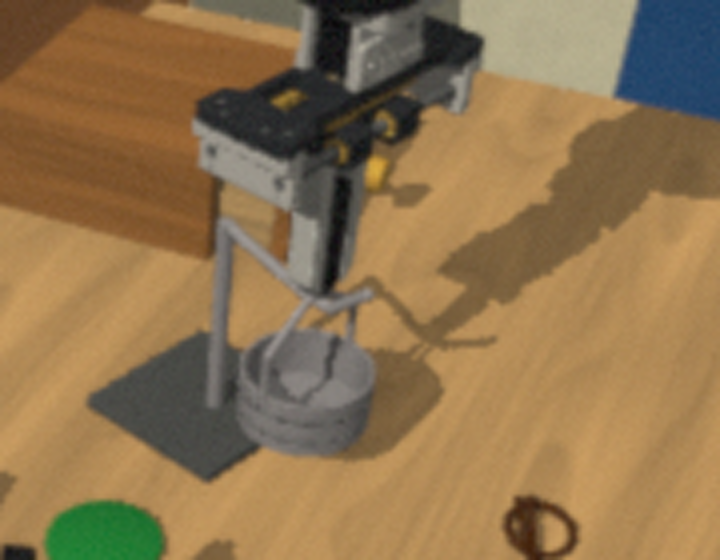

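Contact at about 5 N: the basket is seated on the rod. I'll ease the load, release and rise.

arm_command(plan=[1,0,0,0.001,0,0.6,0,0,0.001,0,0.4,0,0,0.001,0,0.2,0,0,0.001,0,0,0,0,0.001,0,-0.3,0,0,0.001,0,-0.3,0,0,0.001,0,-0.3,0,0,0.001,0,-0.3,0,0,0.001,0])

```text
time_s: 22.6
ee_pos: [0.5463, -0.2264, 0.3477]
eef_rot: [-3.142, 0.0, 2.813]
force: [0.4, -0.5, -0.3]
grip_width: 0.0615
```

Run:
```python
from h import *
o=sensors.get_obs(); print(o["ee_pos"],o["force"],o["grip_width"])
im=vision.camera("side"); cv2.imwrite("pics/17s.png",cv2.resize(im[60:200,260:440],None,fx=4,fy=4,interpolation=cv2.INTER_CUBIC))
im=vision.camera("wrist"); cv2.imwrite("pics/17w.png",im)
```

```text
[ 0.54628205 -0.22642488  0.34765281] [ 0.35268372 -0.47832341 -0.34406445] 0.06154887432544247
```

View pics/17s.png

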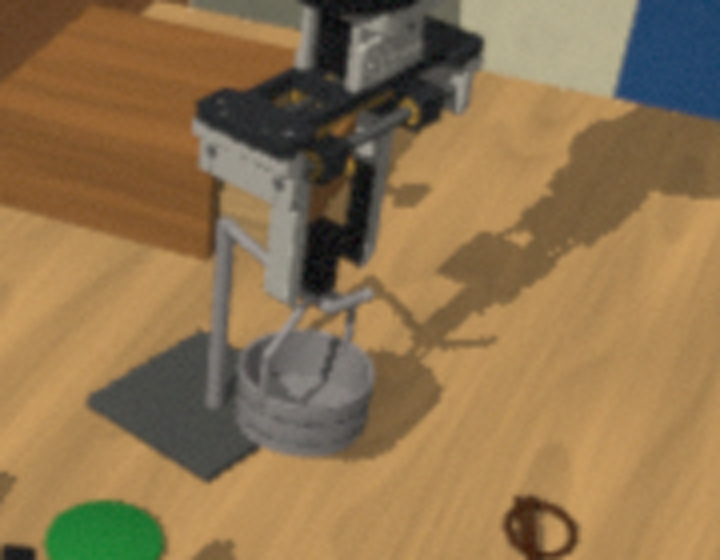

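View pics/17w.png

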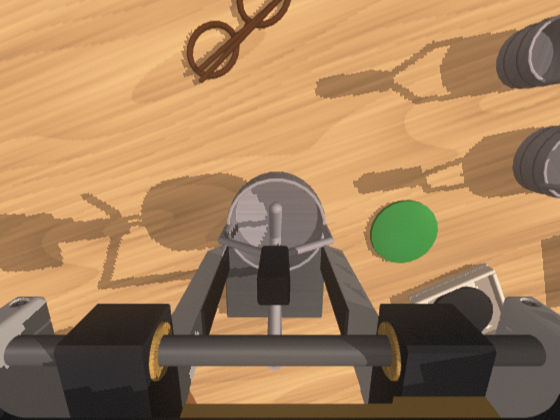

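Basket C hangs straight and the fingers are clear. Raising the arm straight up, opening it, then checking.

arm_command(plan=[-0.3,0,0,0.08,0,-0.3,0,0,0.16,0,-0.3,0,0,0.25,0,-0.3,0,0,0.33,0,-1,0.05,0.08,0.33,0,-1,0.1,0.08,0.33,0,-1,0.1,0.08,0.33,0,-1,0.1,0.08,0.33,0,-1,0.1,0.08,0.33,0])

```text
time_s: 23.6
ee_pos: [0.5858, -0.1947, 0.4796]
eef_rot: [-3.142, -0.0, 2.812]
force: [-1.0, 0.6, -0.7]
grip_width: 0.0936
```

Run:
```python
from h import *
o=sensors.get_obs(); print(o["ee_pos"],o["force"],o["grip_width"],o["time_s"])
W,T,S=Cam("wrist"),Cam("top"),Cam("side")
for c in("side","wrist","top"): cv2.imwrite(f"pics/18{c}.png",vision.camera(c))
r={c:[d["at"] for d in vision.pinpoint("basket_c_apex",c) if d["confidence"]>.2] for c in ("wrist","side")}
for a in r["wrist"]:
  for b in r["side"]:
    X,e=tri(W,a,S,b)
    if e<.01: print("apex",np.round(X,4),round(e,4))
print("pred grip top",W.proj((.546,-.2255,.19)),"apex",W.proj((.546,-.2255,.145)))
```

```text
[ 0.58581579 -0.19474646  0.47957346] [-1.04351687  0.56379278 -0.7143291 ] 0.0935733083056439 23.6
apex [ 0.544  -0.2262  0.1498] 0.0057
pred grip top (np.float64(187.81053892994103), np.float64(229.26502242547508)) apex (np.float64(179.3379761772426), np.float64(235.36229378515233))
```

View pics/18wrist.png

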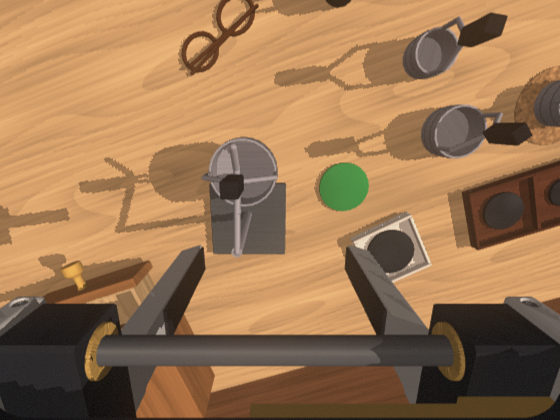

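View pics/18side.png

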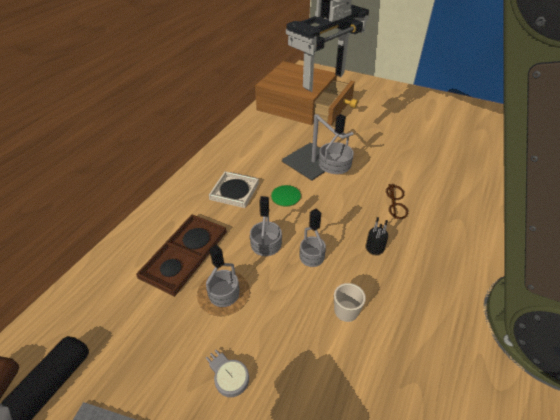

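View pics/18top.png

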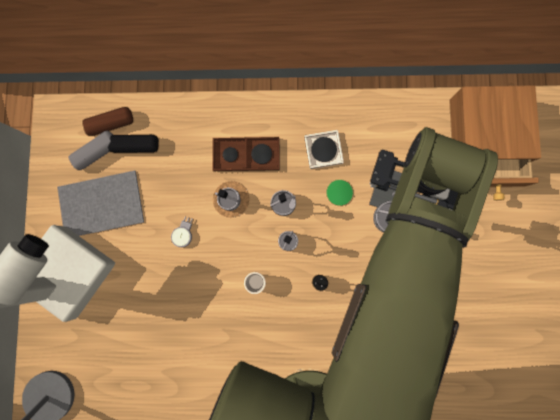

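The checks agree. The grip is at (231,186) against a predicted (229,188), the apex measures about (0.544, -0.226, 0.150), the old basket is on the coaster, and everything else is where it was.

```bash
python3 -c "
from station import job
print(job.hand_in())"
```

```text
the job is handed in; nothing more can be done
None
```

The job is done and handed in at about 24 s on the robot's clock, against the 66 s limit; the hand-in itself gives no verdict.

- **Old basket:** I took it off the hook first and stood it upright on the coaster. In the last pictures it stands there, centred by eye; I did not measure its final position after release.
- **Choice of basket:** The lens in the dish measured about 76 mm across, against about 42 mm and 63 mm for the two in the tray. That makes it the 78 mm lens, so I used basket_c (inner diameter 82 mm).
- **Basket_c on the hook:** It hangs by its bail in the dip, square to the rod, and stayed put when I released it and backed off.

**Checks that disagreed slightly:** After release, the images put the bail apex about 15 mm above the rod axis, with a ray gap of 6 mm between the two views. The arm's position at contact gave about 8 mm, while 9 to 11 mm is expected. Both are within my measuring error, and the pictures show the basket resting on the rod.

The other baskets, the lenses, the green look-alike and the other things appear unmoved. At the checks after each step the wrist force never read above about 6 N.

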